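# Set a tripod leg to its length mark and close the sliding cam lever

### The arm

A 6-joint arm with a two-finger parallel gripper is mounted at the origin on a cart in front of the work surface, level with it; the furniture and walls round the work are solid. World frame = base frame: x ahead of the robot, y to its left, z up, the work surface at z = 0. Lengths are in m, angles in rad, forces in N, time in s.
With the tool pointing down it reaches from about 0.25 to 0.725 m from the base axis. Payload 4 kg.
Tool frame: the origin (TCP) lies at the very end of the fingers, on their centre line; the grasp point (between the pads) lies 19 mm behind it; z points along the fingers, y is the line along which they close (so a half turn about z gives the same grasp; the last joint's range is limited). The gripper opens to 85 mm and grips with 20 to 120 N. Pads are 22 mm wide; open, the fingers measure 114 mm over their backs; the gripper's body (76 mm by 85 mm) begins 54 mm behind the grasp point. The pads swing forward as they close: fully open they stand 13 mm farther back than shut.
Start: joints at [1.131, 0.241, 0.005, 1.335, 0, 1.571], TCP at [0.213, 0.452, 0.231] pointing down, gripper open.
Joint ranges: [-2.72, 2.72], [-1.05, 1.87], [-1.09, 1.28], [-1.99, 2.15], [-1.42, 1.44], [-3.14, 3.14]. Speed limits (rad/s): [2.79, 2.79, 3.14, 3.14, 3.14, 3.14].

### API

Orientations are given as a unit quaternion [x, y, z, w].
In Python, from workcell import telemetry, vision, workorder gives the robot as it stands.
- The arm moves only by the shell command python3 -m inch 'ROWS'. ROWS is JSON, a list of rows, each a list of 3 entries, a list of its own where there are three numbers: the turn, a rotation vector about the tool's x, y, z scaled (see below), then the shift along the tool's x, y, z scaled (see below), then the closure, from -1 (fully open) to 1 (shut). A call has 1 to 10 rows; each row shifts and turns the commanded pose from where the row before left it, along the tool's axes as they then stand; what a row does not reach is not made up. The controller multiplies each number of a shift by 0.3 m and each number of a turn by 360 degrees. A row lasts 1/12 s, in which the tool goes at most 41.7 mm and 7.16 degrees, less where a joint would pass 70% of its speed; a pose out of reach is approached as far as the arm can. A call with a number of a shift or a turn outside -1 to 1 is refused whole. A call with a gripper value outside its range is refused whole. The fingers move at their own pace and stop on an object; the grip force is fixed at half the most. Time passes only in rows, so rows that do not move let the fingers close. It gives the time, the measured TCP pose, the force, the opening and the grip force at its end, in the units of the state.
- telemetry.get_obs(): the state, without advancing time (a new reading comes with each control period).
- vision.camera(name): name is "scene" or "side" or "wrist"; returns a dict with "img" (480x640x3 uint8, red, green, blue), "fov_y" (degrees; the focal length in pixels is half the picture's height over the tangent of half this angle, whatever the lens; pixels are square), "cx", "cy" (the principal point, pixels), "D" ([k1, k2, p1, p2, k3] as OpenCV has them; the pictures are not rectified), "pose" (4x4, takes a point from camera to world coordinates). Camera axes: x right, y up, looking along -z (the intrinsics and any distortion apply to the point x, -y, -z); pixel columns grow to the right and rows downward; lengths in m; the calibration is good to about 2 mm. A picture is of the moment at which its call begins. There is no depth.
- workorder.job_done(): hands the job in; it is judged then, once.
The state is a dict: "clock": time; "joint_pos": joint angles; "joint_vel": joint speeds; "tau": joint torques, N m; "eef_pos": TCP position; "tool_rot": TCP orientation; "ft_force": force on the tool from outside, world axes, zero at the start; "ft_torque": the same for the moment, N m; "grip_width": finger opening in m; "grasp_force": force on a finger pad.
Only numpy, scipy, OpenCV 4.12 (cv2) and the standard library are available. Lean on these libraries where they do the work, as an engineer would, in place of code of your own. Each camera call takes 0.05 s, during which the arm holds its last target. There are 200 camera calls.

### The job

The tripod leg lying in the cradle has to be set to length: pull the sliding leg out, lever still open, until its white pointer stands at the red length mark, and hold it there a moment against its return spring. Then, with the leg kept at the mark, squeeze the yellow sliding cam lever fully home against the grip plate, and finish still holding: fingers pinching lever and grip plate together, pointer at the mark. Leave the jars and other things on the table alone.

Things in the scene. Friction and masses are not known exactly. Their poses are not given: they have to be found in the camera images.
- leg_cradle: Fixed grey base plate, 115x360x12 mm (x,y,z), with a black crown at y -182..-135 mm (76 mm tall), a fixed thin tube along y at height 45 mm, a black fork at y = +125 mm (56 mm tall), a white scale strip along its -x edge. Origin on the table under the tube axis; the leg pulls out to +y; +x points away from the robot at yaw 0. Level, turned by yaw only, within 0.35 rad of 0.
- sliding_leg: Black clamp block 36x54x40 mm on the fixed tube, with a 26 mm dark tube to +y, rubber foot ending at y = +216 mm. Origin: block centre, on the tube axis, 45 mm above the table; axes as the cradle's. Slides along y only, 0 to 115 mm; starts fully in. A spring always pulls it back in with 3 to 3.3 N (friction 0.8 N), even with the lever closed: let go, it slides back.
- stop_wall (a point): Middle of the -y face of a black cross wall on the sliding leg, at leg (-6, 27, 37) mm; 6 mm thick, x -50..+38 mm, z +4..+70 mm in the leg's frame (top 115 mm above the table). Open fingers that straddle lever and grip plate, tips over the block's top (leg z = +20 mm), can push it to +y and so pull the leg out without squeezing; the spring keeps it against them.
- grip_plate: Upright aluminium plate fixed on the sliding leg. Its frame is the sliding leg's (origin on the tube axis, 45 mm above the table): x -8..+12 mm, y -25..+25 mm, z +18..+70 mm, so its top is 115 mm above the table. Its +x face (x = +12 mm) is the finger face, turned away from the lever.
- cam_lever: Yellow upright plate, 6x44x44 mm (x,y,z), origin at its centre, carried by the leg 46 mm above the tube axis (91 mm above the table), on the plate's -x side. Slides along x only: open at x = -23 mm in the leg's frame, fully home at -11 mm. Takes 6 N to slide, stays where left. With the grip plate it spans 38 mm open, 26 mm closed (middle of the closed pair at x = -1 mm).
- mark (a point): Centre of the underside of the red length mark: a 4 mm wide red bar across the white scale strip, with a wider red block at its outer end; axes as the cradle's. It stays put. The leg is at the mark when pointer and mark agree along the cradle's y. At the start the mark is 45 to 100 mm further to +y than the pointer.
- pointer (a point): Tip of the white pointer on the leg's -x side, at (-45, 0, -20) mm in the sliding leg's frame, just over the scale strip; moves with the leg.
- skull_hare: Bystander: small long pale hare skull, 68x124x56 mm; origin at the centre of its underside. Loose, to be left alone.
- jar_w6: Bystander: slim glass jar with white cap, 43 mm across, 108 mm tall; origin at the centre of its underside. Loose, to be left alone.
- jar_w7: Bystander: glass jar with white cap, 48 mm across, 82 mm tall; origin at the centre of its underside. Loose, to be left alone.
- petri_2: Bystander: clear petri dish, 60 mm across, 14 mm tall; origin at the centre of its underside. Loose, to be left alone.
- tape_1: Bystander: roll of tan tape lying flat, 100 mm across, 25 mm tall; origin at the centre of its underside. Loose, to be left alone.
- dropper_1: Bystander: brown dropper bottle with black teat, 32 mm across, 95 mm tall; origin at the centre of its underside. Loose, to be left alone.

How it is judged:
By the outcome, as a careful person would: the job done as asked, in the order asked, and still so for the second after the job is handed in, while the arm keeps its last pose, push and grip.
It also fails if it takes over 35 s, if anything falls off the work surface, if the arm or the gripper's body presses on something with over 40 N, if the wrist force passes 120 N, or if a joint passes its speed limit or range.

## Working session

There is one attempt and no reset: what is moved stays moved. The work goes in short steps, Python scripts to look and compute and a shell command to move; the robot and the scene stay as the last step left them, time stands still between calls to the robot, and variables do not carry over. Pictures are saved under pics/ and viewed, at most 10 in all, crops included, and the job is handed in when it is done.

```bash
mkdir -p pics
cat > h.py <<'E'
import numpy as np, cv2
from scipy.spatial.transform import Rotation as R
from workcell import telemetry, vision, workorder
def snap(n,f):
    c=vision.camera(n); cv2.imwrite(f'pics/{f}.png',c['img'][:,:,::-1])
    c['img']=None if False else c['img']
    np.savez(f'pics/{f}.npz',**{k:np.array(v) for k,v in c.items()}); return c
def load(f): return dict(np.load(f'pics/{f}.npz'))
def K(c):
    f=240/np.tan(np.radians(float(c['fov_y']))/2); return np.array([[f,0,c['cx']],[0,f,c['cy']],[0,0,1]],float)
def ray(c,u,v):
    p=cv2.undistortPoints(np.array([[[u,v]]],float),K(c),np.array(c['D'],float))[0,0]
    P=np.array(c['pose']); return P[:3,3],P[:3,:3]@np.array([p[0],-p[1],-1.])
def onz(c,u,v,z):
    o,d=ray(c,u,v); return o+d*(z-o[2])/d[2]
def proj(c,X):
    P=np.array(c['pose']); q=(np.atleast_2d(X)-P[:3,3])@P[:3,:3]*[1,-1,-1]
    return cv2.projectPoints(q.reshape(-1,1,3),np.zeros(3),np.zeros(3),K(c),np.array(c['D'],float))[0][:,0]
E
python3 - <<'E'
from h import *
for n in('scene','side','wrist'):
    c=snap(n,n+'0'); print(n,np.round(c['pose'],3).tolist(),c['fov_y'],c['D'])
o=telemetry.get_obs(); print({k:np.round(v,3).tolist() for k,v in o.items()})
print(R.from_quat(o['tool_rot']).as_matrix().round(3))
E
```

```text
scene [[-0.831, 0.396, -0.391, -0.152], [-0.557, -0.582, 0.593, 1.02], [0.007, 0.711, 0.704, 1.313], [0.0, 0.0, 0.0, 1.0]] 43.2452206028386 [-0.08773106  0.          0.          0.          0.        ]
side [[0.947, 0.211, -0.243, 0.108], [-0.321, 0.628, -0.709, -1.271], [0.003, 0.749, 0.662, 1.247], [0.0, 0.0, 0.0, 1.0]] 45.90460982922112 [-0.06704261  0.          0.          0.          0.        ]
wrist [[0.426, -0.868, -0.255, 0.147], [0.905, 0.408, 0.122, 0.482], [-0.002, -0.282, 0.959, 0.373], [0.0, 0.0, 0.0, 1.0]] 67.50849611321294 [-0.02633627  0.          0.          0.          0.        ]
{'clock': 0.15, 'joint_pos': [1.131, 0.241, 0.004, 1.335, 0.0, 1.571], 'joint_vel': [-0.001, -0.001, 0.003, 0.0, -0.001, -0.0], 'tau': [-0.0, -37.263, 25.264, 0.012, 0.0, -0.0], 'eef_pos': [0.213, 0.452, 0.231], 'tool_rot': [0.218, 0.976, -0.001, -0.0], 'ft_force': [-0.621, 0.181, -0.017], 'ft_torque': [-0.0, 0.012, -0.006], 'grasp_force': 0.0, 'grip_width': 0.086}
[[-0.905  0.426 -0.001]
 [ 0.426  0.905 -0.001]
 [ 0.    -0.002 -1.   ]]
```

View pics/scene0.png

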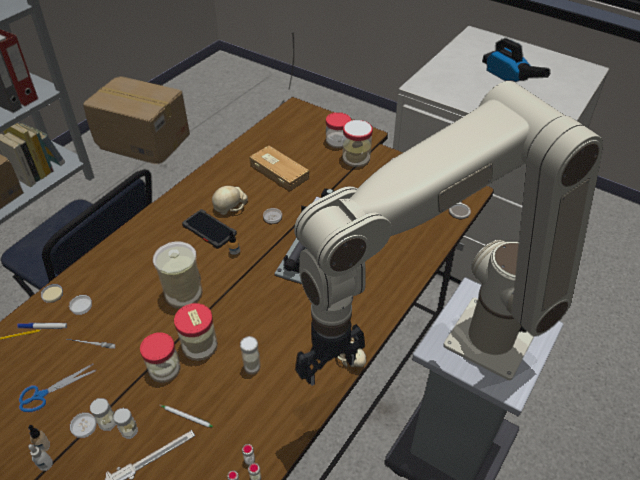

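View pics/side0.png

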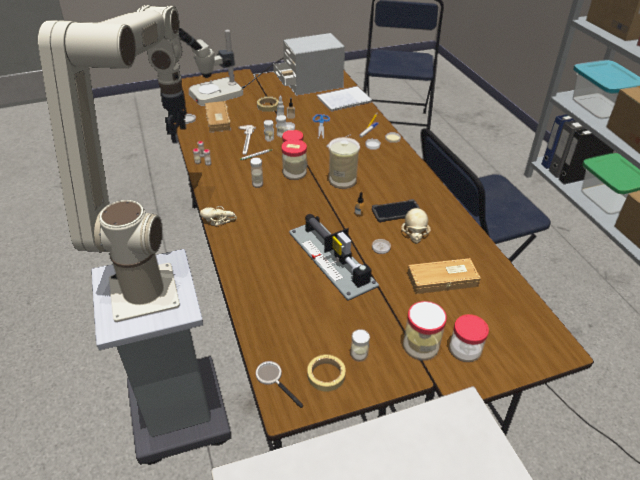

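Run:
```python
from h import *
c=load('side0'); i=c['img'][195:305,275:395,::-1]
cv2.imwrite('pics/s0c.png',cv2.resize(i,None,fx=5,fy=5,interpolation=cv2.INTER_CUBIC))
for uv in[(292,235),(312,222),(351,296),(378,284)]: print(onz(c,*uv,0.012).round(3))
```

```text
[0.5   0.09  0.012]
[0.584 0.133 0.012]
[ 0.584 -0.227  0.012]
[ 0.68  -0.208  0.012]
```

View pics/s0c.png

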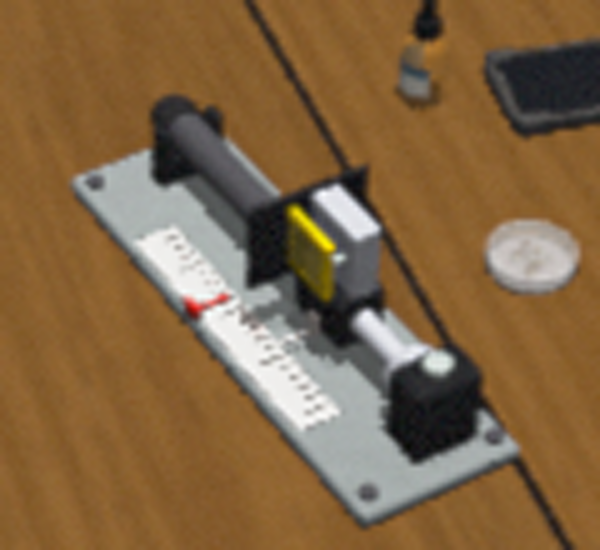

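Run:
```python
from h import *
from scipy.optimize import least_squares
c=load('side0')
f=[(-8,25,70,312,190),(12,25,70,338,185),(12,-25,70,380,232),(-8,-25,70,350,240),(-26,22,68,288,206),(-26,-22,68,333,248),(-26,-22,24,332,300),(-26,22,24,289,250),(-50,27,70,248,210),(38,30,70,368,167),(-50,27,4,252,285)]
f=np.array(f,float); X=f[:,:3]/1000; uv=f[:,3:]/5+[275,195]
def W(p,X): 
    return R.from_euler('z',p[2]).apply(X)+[p[0],p[1],.045]
s=least_squares(lambda p:(proj(c,W(p,X))-uv).ravel(),[.6,0,0],loss='soft_l1')
print(s.x.round(4)); print((proj(c,W(s.x,X))-uv).round(1).tolist())
p=s.x
A=onz(c,289.6,231.4,.012);B=onz(c,348.4,299,.012);print(A,B,np.linalg.norm(A-B),np.arctan2(-(A-B)[0],(A-B)[1]))
Ri=R.from_euler('z',-p[2])
for n,u in dict(A=A,B=B,C=onz(c,378.6,285,.012),m=onz(c,275+210/5,195+302/5,.015)).items(): print(n,(Ri.apply(u-[p[0],p[1],0])*1000).round(1))
```

```text
[ 0.6129 -0.0823  0.1713]
[[-0.0, 0.1], [0.4, -0.9], [0.5, -0.7], [0.8, -0.2], [0.1, -0.1], [-1.5, 0.0], [-1.8, 0.4], [-0.4, 1.8], [0.5, 0.1], [0.8, -0.8], [-0.7, 1.1]]
[0.49748169 0.1102639  0.012     ] [ 0.57249328 -0.23586971  0.012     ] 0.3541683369615717 0.21341271932234793
A [-80.9 209.4  12. ]
B [ -66.  -144.4   12. ]
C [  43.7 -139.1   12. ]
m [-58.4  60.7  15. ]
```

The side view shows the cradle with leg fully in: the leg origin is near (0.613, −0.082), yaw about 0.2, and the red mark at (317, 255) px is about 60 mm beyond the pointer. I'm moving over it now for a close wrist view.

```bash
python3 -m inch '[[[0,0,0.0183],[0,0,-0.02],-1],[[0,0,0.0183],[0,0,-0.02],-1],[[0,0,0.0183],[0,0,-0.02],-1],[[0,0,0.0183],[0,0,-0.02],-1],[[0,0,0.0183],[0,0,-0.02],-1],[[0,0,0.0183],[0,0,-0.02],-1],[[0,0,0.0183],[0,0,-0.02],-1],[[0,0,0.0183],[0,0,-0.02],-1]]'
python3 -m inch '[[[0,0,0],[-0.1,0.05,0],-1],[[0,0,0],[-0.1,0.05,0],-1],[[0,0,0],[-0.1,0.05,0],-1],[[0,0,0],[-0.1,0.05,0],-1],[[0,0,0],[-0.1,0.05,0],-1],[[0,0,0],[-0.1,0.05,0],-1],[[0,0,0],[-0.1,0.05,0],-1],[[0,0,0],[-0.1,0.05,0],-1],[[0,0,0],[-0.1,0.05,0],-1]]'
python3 -m inch '[[[0,0,0],[-0.1,0.05,0],-1],[[0,0,0],[-0.1,0.05,0],-1],[[0,0,0],[-0.1,0.05,0],-1],[[0,0,0],[-0.1,0.05,0],-1],[[0,0,0],[-0.1,0.05,0],-1],[[0,0,0],[-0.1,0.05,0],-1],[[0,0,0],[-0.1,0.05,0],-1],[[0,0,0],[-0.1,0.05,0],-1],[[0,0,0],[-0.1,0.05,0],-1],[[0,0,0],[0,0,0],-0.3]]'
python3 - <<'E'
from h import *
c=snap('wrist','w1'); o=telemetry.get_obs(); print(o['clock'],o['eef_pos'],o['grip_width'],o['joint_pos']);print(R.from_quat(o['tool_rot']).as_matrix().round(3))
E
```

```text
clock: 0.82
eef_pos: [0.2127, 0.4522, 0.2792]
tool_rot: [0.631, 0.776, -0.0, 0.0]
ft_force: [0.5, -0.7, -0.2]
grip_width: 0.0855
grasp_force: 0.0
clock: 1.57
eef_pos: [0.402, 0.2152, 0.2791]
tool_rot: [0.629, 0.778, -0.0, -0.0]
ft_force: [0.0, 0.4, -0.3]
grip_width: 0.0852
grasp_force: 0.0
clock: 2.4
eef_pos: [0.5926, -0.0238, 0.2772]
tool_rot: [0.631, 0.776, -0.001, 0.0]
ft_force: [0.3, 0.4, -0.1]
grip_width: 0.0751
grasp_force: 0.0
2.45 [ 0.59105337 -0.02163124  0.27742996] 0.0688922956328364 [-3.64297835e-02  4.19562860e-01  3.76426754e-01  1.52984085e+00
 -2.95578517e-04  1.32752978e+00]
[[-0.205  0.979 -0.002]
 [ 0.979  0.205 -0.   ]
 [ 0.    -0.002 -1.   ]]
```

View pics/w1.png

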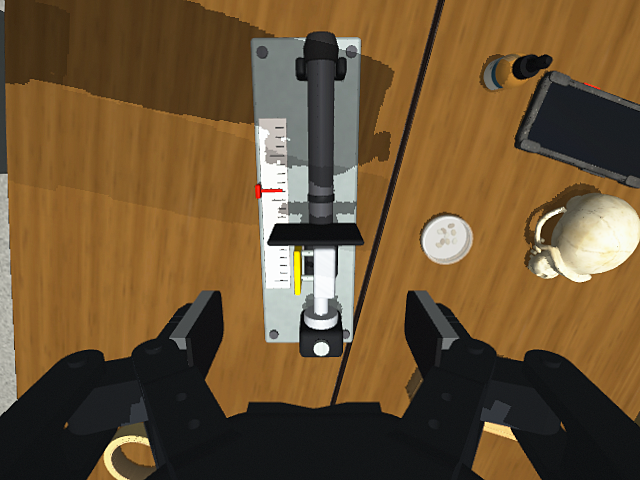

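Run:
```python
from h import *
c=load('w1'); i=c['img'][170:320,240:380,::-1]
cv2.imwrite('pics/w1c.png',cv2.resize(i,None,fx=4,fy=4,interpolation=cv2.INTER_CUBIC))
```

```text
(no output)
```

View pics/w1c.png

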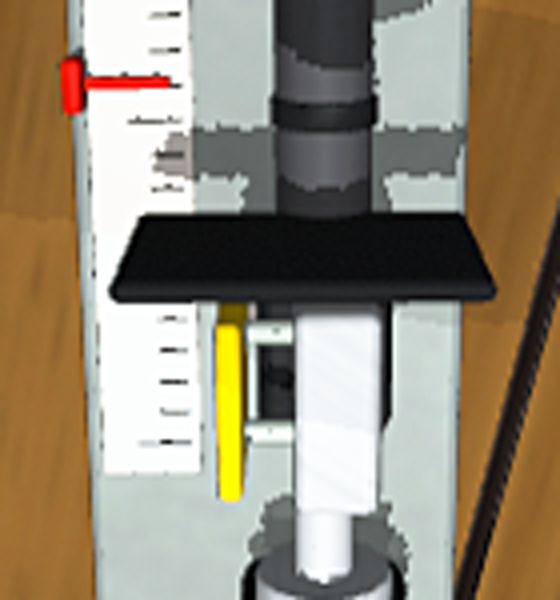

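```bash
cat > fit.py <<'E'
from h import *
from scipy.optimize import least_squares
c=load('w1')
f=np.array([(-50,27,70,112,299),(38,27,70,495,299),(-8,-25,70,300,512),(12,-25,70,376,513),(-26,-22,68,217,498),(-20,-22,68,244,498),(-50,33,4,146,214),(38,33,4,465,212)],float)
X=f[:,:3]/1000; uv=f[:,3:]/4+[240,170]
W=lambda p,X:R.from_euler('z',p[2]).apply(X)+[p[0],p[1],.045]
s=least_squares(lambda p:(proj(c,W(p,X))-uv).ravel(),[.6,-.08,.2]); p=s.x
print(p.round(4),(proj(c,W(p,X))-uv).round(1).tolist())
Ri=R.from_euler('z',-p[2])
for n,u in dict(A=(251,40,.012),D=(360,38,.012),B=(265,343,.012),C=(355,341,.012),m=(240+127/4,170+83/4,.014)).items():
    w=onz(c,*u); print(n,w.round(4),(Ri.apply(w-[p[0],p[1],0])*1000).round(1))
print('ptr px',proj(c,W(p,np.array([[-.045,0,-.02]]))))
E
python3 fit.py
```

```text
[ 0.6108 -0.077   0.2038] [[-1.1, 1.0], [1.7, 1.2], [-1.2, 0.7], [1.2, 0.5], [0.4, 0.3], [0.0, 0.3], [-2.0, -2.5], [0.9, -1.8]]
A [0.4957 0.1193 0.012 ] [-73.  215.5  12. ]
D [0.605  0.1439 0.012 ] [ 39.  217.5  12. ]
B [ 0.5693 -0.2288  0.012 ] [ -71.5 -140.3   12. ]
C [ 0.6834 -0.2019  0.012 ] [  45.7 -137.    12. ]
m [ 0.5439 -0.0299  0.014 ] [-56.   59.6  14. ]
ptr px [[281.82154679 243.65639121]]
```

```bash
python3 -m inch '[[[0,0,0],[-0.095,0.0142,0.05],-0.4],[[0,0,0],[-0.095,0.0142,0.1],-0.4],[[0,0,0],[0,0,0.1],-0.4],[[0,0,0],[0,0,0.1],-0.4],[[0,0,0],[0,0,0],-0.4],[[0,0,0],[0,0,0],-0.4],[[0,0,0],[0,0,0],-0.4]]'
cat > loc.py <<'E'
from h import *
import sys
p=np.array([float(a) for a in sys.argv[1:4]] or [.611,-.078,.208])
o=telemetry.get_obs(); M=R.from_quat(o['tool_rot']).as_matrix()
print(round(o['clock'],2),np.round(o['eef_pos'],4),'w',round(o['grip_width'],4),'gf',o['grasp_force'],'F',np.round(R.from_euler('z',-p[2]).apply(o['ft_force']),1),'yaw',np.arctan2(M[1,1],M[0,1]).round(4))
print('leg-frame mm',(R.from_euler('z',-p[2]).apply(np.array(o['eef_pos'])-[p[0],p[1],.045])*1000).round(1))
E
python3 loc.py
python3 - <<'E'
from h import *
snap('wrist','w2');c=snap('side','s2');
E
```

```text
clock: 3.03
eef_pos: [0.6109, -0.0722, 0.1762]
tool_rot: [0.628, 0.778, 0.001, 0.001]
ft_force: [0.5, 0.3, 0.5]
grip_width: 0.0598
grasp_force: 0.0
3.03 [ 0.6109 -0.0722  0.1762] w 0.0598 gf 0.0 F [0.5 0.2 0.5] yaw 0.2122
leg-frame mm [  1.1   5.7 131.2]
```

View pics/w2.png

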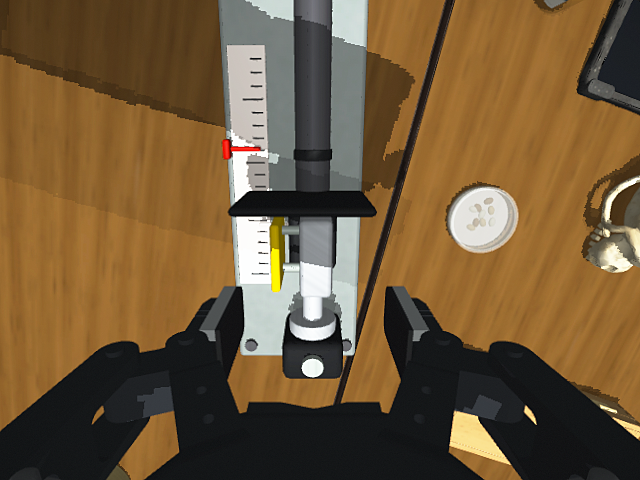

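Run:
```python
from h import *
from scipy.optimize import least_squares
c=load('w2'); i=c['img'].astype(int); r,g,b=i[...,0],i[...,1],i[...,2]
y=(r>150)&(g>130)&(b<70); y[:, :255]=0;y[:,300:]=0; v,u=np.nonzero(y); 
for row in(240,260,280,288,290,292): print(row,u[v==row].min() if (v==row).any() else 0,u[v==row].max() if (v==row).any() else 0)
m=(r>150)&(g<60)&(b<60); m[:,:215]=0;m[:,275:]=0;m[:130]=0;m[170:]=0; v,u=np.nonzero(m); bar=u>236; print('bar',u[bar].min(),u[bar].max(),v[bar].mean(), 'all',u.min(),u.max())
f=np.array([(-50,27,70,230,215.5),(38,27,70,376,215),(-26,-22,68,271,291),(-20,-22,68,282,291),(12,-25,70,333,297),(-8,-25,70,301,297)],float)
X=f[:,:3]/1000; uv=f[:,3:]
W=lambda p,X:R.from_euler('z',p[2]).apply(X)+[p[0],p[1],.045]
s=least_squares(lambda p:(proj(c,W(p,X))-uv).ravel(),[.6,-.08,.2]); p=s.x
print(p.round(4),(proj(c,W(p,X))-uv).round(1).tolist())
w=onz(c,u[bar].mean(),v[bar].mean(),.014); Ri=R.from_euler('z',-.208); print((Ri.apply(w-[p[0],p[1],0])*1000).round(1),w)
```

```text
240 272 277
260 271 279
280 272 279
288 272 279
290 272 279
292 0 0
bar 237 259 148.61176470588236 all 222 259
[ 0.6107 -0.0762  0.2144] [[-2.5, 0.2], [2.5, 0.3], [1.0, 0.1], [-0.4, 0.1], [-0.2, -0.3], [-0.3, -0.2]]
[-54.8  59.8  14. ] [ 0.54474492 -0.02905717  0.014     ]
```

```bash
python3 -m inch '[[[0,0,0],[0,-0.007,0.03],-0.4],[[0,0,0],[0,0,0.06],-0.4],[[0,0,0],[0,0,0.06],-0.4],[[0,0,0],[0,0,0.06],-0.4],[[0,0,0],[0,0,0.06],-0.4],[[0,0,0],[0,0,0.06],-0.4],[[0,0,0],[0,0,0],-0.4],[[0,0,0],[0,0,0],-0.4],[[0,0,0],[0,0,0],-0.4]]'
python3 loc.py .6107 -.0765 .211
```

```text
clock: 3.88
eef_pos: [0.6092, -0.0734, 0.0768]
tool_rot: [0.629, 0.778, 0.001, 0.001]
ft_force: [-0.6, 0.5, 0.2]
grip_width: 0.06
grasp_force: 0.0
3.88 [ 0.6092 -0.0734  0.0768] w 0.06 gf 0.0 F [-0.5  0.7  0.2] yaw 0.2113
leg-frame mm [-0.8  3.3 31.8]
```

```bash
python3 -m inch '[[[0,0,0],[0.015,0,0.009],-0.4],[[0,0,0],[0.015,0,0],-0.4],[[0,0,0],[0.015,0,0],-0.4],[[0,0,0],[0.02,0,0],-0.4],[[0,0,0],[0.025,0,0],-0.4],[[0,0,0],[0.03,0,0],-0.4],[[0,0,0],[0.03,0,0],-0.4],[[0,0,0],[0.03,0,0],-0.4],[[0,0,0],[0.02,0,0],-0.4],[[0,0,0],[0.01,0,0],-0.4]]'
python3 -m inch '[[[0,0,0],[0,0,0],-0.4],[[0,0,0],[0,0,0],-0.4],[[0,0,0],[0,0,0],-0.4]]'
python3 loc.py .6107 -.0765 .211
python3 - <<'E'
from h import *
c=snap('wrist','w3');s=snap('side','s3')
a=cv2.resize(c['img'][60:260,190:440],None,fx=3,fy=3,interpolation=cv2.INTER_CUBIC)[...,::-1]
cv2.imwrite('pics/w3c.png',a)
E
```

```text
clock: 4.72
eef_pos: [0.5953, -0.0105, 0.073]
tool_rot: [0.628, 0.778, 0.0, 0.0]
ft_force: [0.9, -4.2, 2.2]
grip_width: 0.0599
grasp_force: 2.0
clock: 4.97
eef_pos: [0.5948, -0.0116, 0.0723]
tool_rot: [0.629, 0.778, -0.0, -0.0]
ft_force: [0.2, -1.7, 0.4]
grip_width: 0.0599
grasp_force: 1.1
4.97 [ 0.5948 -0.0116  0.0723] w 0.0599 gf 1.1449519917368889 F [-0.2 -1.7  0.4] yaw 0.2112
leg-frame mm [-1.9 66.8 27.3]
```

View pics/w3c.png

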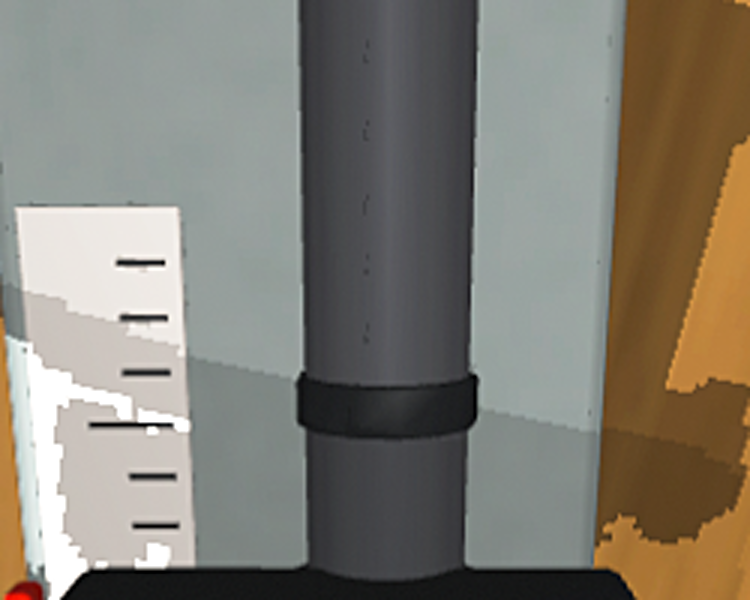

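Run:
```python
from h import *
s=load('s3')
cv2.imwrite('pics/s3c.png',cv2.resize(s['img'][205:290,280:390],None,fx=7,fy=7,interpolation=cv2.INTER_CUBIC)[...,::-1])
```

```text
(no output)
```

View pics/s3c.png

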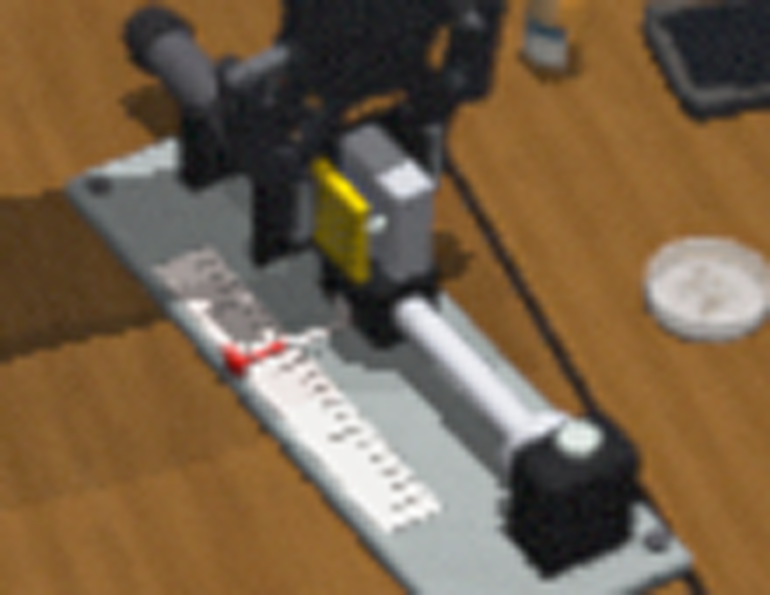

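```bash
cat > m.py <<'E'
from h import *
import sys
P=np.array([.6107,-.0765,.211]); Ri=R.from_euler('z',-P[2])
L=lambda w:(Ri.apply(w-[P[0],P[1],0])*1000)
for n in sys.argv[1:]:
    c=load(n); i=c['img'].astype(int); r,g,b=i[...,0],i[...,1],i[...,2]
    # ring: dark band along tube axis top line; scan projected points of axis top
    qs=np.arange(33,140,.25)/1000
    w=R.from_euler('z',P[2]).apply(np.c_[0*qs+.004,qs,0*qs])+[P[0],P[1],.059]
    uv=proj(c,w).astype(np.float32)
    gr=cv2.remap(i.sum(2).astype(np.float32),uv[:,0].reshape(-1,1),uv[:,1].reshape(-1,1),cv2.INTER_LINEAR)[:,0]
    d=cv2.GaussianBlur(np.gradient(gr).reshape(-1,1),(1,9),0)[:,0]
    e=[(round(qs[k]*1000,1),round(float(d[k]),1)) for k in range(4,len(d)-4) if abs(d[k])>3 and abs(d[k])==abs(d[k-4:k+5]).max()]
    print(n,'edges y:',e)
    m=((r>140)&(g<70)&(b<70)).astype(np.uint8); k,lab,st,ce=cv2.connectedComponentsWithStats(m)
    for j in range(1,k):
        if st[j,4]>20: print('red',st[j],ce[j].round(1),[L(onz(c,*ce[j],z)).round(1).tolist() for z in(.013,.018)])
E
python3 m.py w1 w2 w3
python3 - <<'E'
from h import *
for n in('side0','s2','s3'):
    i=load(n)['img']; h=cv2.cvtColor(i,cv2.COLOR_RGB2HSV); m=(h[...,0]>22)&(h[...,0]<33)&(h[...,1]>200)&(h[...,2]>70); m[:,:300]=0;m[:,370:]=0;m[:215]=0;m[260:]=0
    v,u=np.nonzero(m);print(n,len(u),u.mean().round(2),v.mean().round(2),u.min(),u.max(),v.min(),v.max())
c=load('side0');a=R.from_euler('z',.211)
for q in(0,.04,.05,.06): print(q,proj(c,a.apply([[-.026,q,.046]])+[.6107,-.0765,.045]).round(2))
E
```

```text
w1 edges y: [(np.float64(39.2), 15.2), (np.float64(54.5), -22.4), (np.float64(62.0), 22.7), (np.float64(70.5), -18.3)]
red [584  83  16   7  24] [591.3  85.5] [[290.2, 171.8, 13.0], [286.5, 171.2, 18.0]]
red [255 185   5  14  65] [257. 191.] [[-72.5, 59.1, 13.0], [-71.7, 60.0, 18.0]]
red [261 189  21   4  64] [270.8 190. ] [[-56.7, 60.2, 13.0], [-56.1, 61.0, 18.0]]
w2 edges y: [(np.float64(43.8), 4.9), (np.float64(54.0), -17.4), (np.float64(59.8), 3.4), (np.float64(62.0), 15.3)]
red [222 140   8  20 130] [225.6 149.2] [[-72.8, 59.7, 13.0], [-71.6, 59.9, 18.0]]
red [230 147  30   5 111] [244.  148.6] [[-57.5, 60.2, 13.0], [-56.5, 60.4, 18.0]]
w3 edges y: [(np.float64(41.0), -11.1), (np.float64(45.8), -46.4), (np.float64(48.0), 10.8), (np.float64(51.0), -4.8), (np.float64(84.0), 26.9), (np.float64(105.8), -20.1), (np.float64(110.5), 3.0), (np.float64(113.8), 22.6)]
red [191 257  11  22 167] [195.9 266.1] [[-74.0, 59.2, 13.0], [-72.3, 61.1, 18.0]]
side0 61 337.16 244.44 332 341 236 254
s2 60 337.38 244.95 333 341 236 254
s3 68 328.47 236.13 325 332 228 244
0 [[335.01 244.84]]
0.04 [[328.05 237.37]]
0.05 [[326.34 235.53]]
0.06 [[324.65 233.71]]
```

```bash
python3 -m inch '[[[0,0,0],[0.0137,0.003,0],-0.4],[[0,0,0],[0.014,0,0],-0.4],[[0,0,0],[0,0,0],-0.4],[[0,0,0],[0,0,0],-0.4],[[0,0,0],[0,0,0],-0.4],[[0,0,0],[0,0,0],-0.4]]'
python3 loc.py .6107 -.0765 .211
python3 - <<'E'
from h import *
snap('wrist','w4');snap('side','s4');snap('scene','c4')
E
python3 m.py w4
python3 - <<'E'
from h import *
a=R.from_euler('z',.211); T=lambda X:a.apply(X)+[.6107,-.0765,.045]
for n in('c4','s4'):
    c=load(n); print(n,proj(c,T([[-.045,.06,-.02],[-.056,.0602,-.031],[-.072,.06,-.03],[0,.06,.07]])).round(1).tolist())
s=load('s4')['img'][235:265,300:345]; k=load('c4')['img']
c=load('c4'); u,v=proj(c,T([[-.045,.06,-.02]]))[0].astype(int); k=k[v-15:v+15,u-22:u+23]
cv2.imwrite('pics/v4.png',np.vstack([cv2.resize(x,(630,290),interpolation=cv2.INTER_CUBIC) for x in(s,k)])[...,::-1])
E
```

```text
clock: 5.57
eef_pos: [0.5937, -0.0033, 0.0721]
tool_rot: [0.629, 0.778, -0.0, -0.001]
ft_force: [-0.1, -2.6, -0.0]
grip_width: 0.06
grasp_force: 1.2
5.57 [ 0.5937 -0.0033  0.0721] w 0.06 gf 1.156231176928486 F [-0.7 -2.5 -0. ] yaw 0.2111
leg-frame mm [-1.3 75.1 27.1]
w4 edges y: [(np.float64(49.2), -11.4), (np.float64(53.8), -50.1), (np.float64(56.2), 9.4), (np.float64(58.8), -5.0), (np.float64(92.2), 27.4), (np.float64(114.0), -21.4), (np.float64(119.0), 3.2), (np.float64(122.0), 22.8)]
red [192 271   6   8  30] [193.9 273.6] [[-75.1, 62.6, 13.0], [-73.3, 64.7, 18.0]]
c4 [[322.2, 241.4], [325.6, 245.0], [330.6, 246.1], [307.9, 215.4]]
s4 [[319.2, 251.4], [316.2, 255.1], [311.9, 256.7], [331.9, 225.1]]
```

View pics/v4.png

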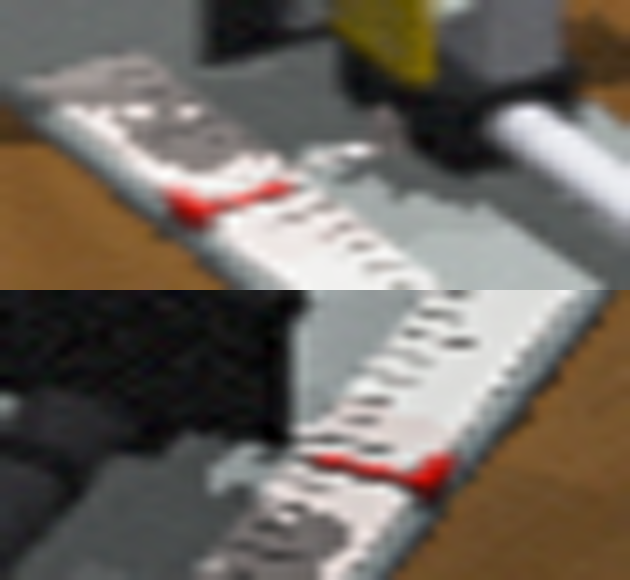

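Ring tracking puts the leg at 60.0 mm and the mark at about 60.1 mm. In the side view, the mark bar is at (317, 255) px, with the pointer lined up near it. Next I hold the leg there, then squeeze.

```bash
python3 -m inch '[[[0,0,0],[0.0003,0,0],-0.4],[[0,0,0],[0,0,0],-0.4],[[0,0,0],[0,0,0],-0.4],[[0,0,0],[0,0,0],-0.4],[[0,0,0],[0,0,0],-0.4],[[0,0,0],[0,0,0],-0.4],[[0,0,0],[0,0,0],-0.4],[[0,0,0],[0,0,0],-0.4],[[0,0,0],[0,0,0],-0.4],[[0,0,0],[0,0,0],-0.4]]'
python3 -m inch '[[[0,0,0],[0,0,0],-0.2],[[0,0,0],[0,0,0],0],[[0,0,0],[0,0,0],0.2],[[0,0,0],[0,0,0],0.4],[[0,0,0],[0,0,0],1],[[0,0,0],[0,0,0],1],[[0,0,0],[0,0,0],1],[[0,0,0],[0,0,0],1],[[0,0,0],[0,0,0],1],[[0,0,0],[0,0,0],1]]'
python3 loc.py .6107 -.0765 .211
python3 - <<'E'
from h import *
snap('wrist','w5');snap('side','s5')
E
python3 m.py w5
```

```text
clock: 6.55
eef_pos: [0.5943, -0.0034, 0.0726]
tool_rot: [0.629, 0.778, 0.0, 0.0]
ft_force: [-0.1, -2.9, -2.4]
grip_width: 0.0599
grasp_force: 1.3
clock: 7.38
eef_pos: [0.5945, -0.0038, 0.0759]
tool_rot: [0.629, 0.777, 0.001, 0.001]
ft_force: [-6.7, -4.3, 14.0]
grip_width: 0.0236
grasp_force: 62.3
7.38 [ 0.5945 -0.0038  0.0759] w 0.0236 gf 62.337643057107925 F [-7.5 -2.8 14. ] yaw 0.2104
leg-frame mm [-0.7 74.5 30.9]
w5 edges y: [(np.float64(49.5), -11.8), (np.float64(54.2), -51.4), (np.float64(56.8), 10.1), (np.float64(59.5), -5.6), (np.float64(91.5), 26.1), (np.float64(113.2), -23.5), (np.float64(119.2), 3.2), (np.float64(121.5), 22.5)]
red [192 267   7   9  35] [194.8 270.4] [[-74.7, 62.6, 13.0], [-73.0, 64.6, 18.0]]
```

```bash
python3 -m inch '[[[0,0,0],[0.001,-0.001,-0.004],1],[[0,0,0],[0.001,-0.001,-0.004],1],[[0,0,0],[0,0,0],1],[[0,0,0],[0,0,0],1],[[0,0,0],[0,0,0],1],[[0,0,0],[0,0,0],1]]'
python3 loc.py .6107 -.0765 .211
python3 - <<'E'
from h import *
snap('wrist','w6');s=snap('side','s6')
cv2.imwrite('pics/s6c.png',cv2.resize(s['img'][215:270,295:365],None,fx=10,fy=10,interpolation=cv2.INTER_CUBIC)[...,::-1])
E
python3 m.py w6
```

```text
clock: 7.98
eef_pos: [0.5942, -0.0032, 0.076]
tool_rot: [0.629, 0.778, 0.0, 0.001]
ft_force: [-2.6, -4.5, 5.5]
grip_width: 0.024
grasp_force: 64.8
7.98 [ 0.5942 -0.0032  0.076 ] w 0.024 gf 64.82693172991276 F [-3.5 -3.9  5.5] yaw 0.2107
leg-frame mm [-0.7 75.1 31. ]
w6 edges y: [(np.float64(50.0), -11.4), (np.float64(55.0), -46.8), (np.float64(57.2), 11.5), (np.float64(60.8), -4.4), (np.float64(92.2), 26.5), (np.float64(114.0), -23.3), (np.float64(119.5), 3.5), (np.float64(122.0), 22.4)]
red [193 268   6   8  27] [194.8 271. ] [[-74.9, 62.8, 13.0], [-73.2, 64.8, 18.0]]
```

View pics/s6c.png

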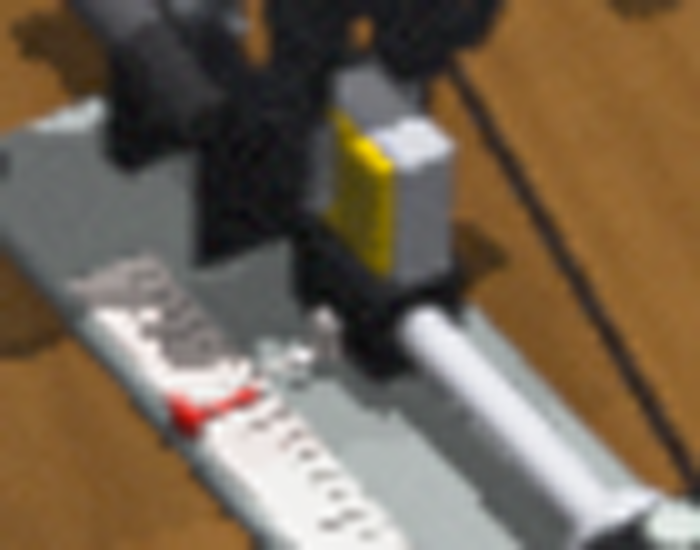

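Run:
```python
from h import *
a=R.from_euler('z',.211); T=lambda X:a.apply(X)+[.6107,-.0765,.045]
def prof(n,x,ys,z,f):
    c=load(n); g=f(c['img'].astype(np.float32)); s=[]
    for xx in x:
        uv=proj(c,T(np.c_[0*ys+xx,ys,0*ys+z])).astype(np.float32)
        s.append(cv2.remap(g,uv[:,:1].copy(),uv[:,1:].copy(),cv2.INTER_CUBIC)[:,0])
    return np.array(s)
ys=np.arange(44,78,2)/1000
print((ys*1000).astype(int))
for n in('s3','s4','s5','s6','c4'):
    print(n)
    for x in(-.026,-.03,-.034,-.038,-.042): print(int(x*1000),prof(n,[x],ys,-.02,lambda i:i.mean(2))[0].astype(int))
    print('bar',prof(n,np.arange(-.066,-.05,.002),ys,-.031,lambda i:i[...,0]-i[...,1]).mean(0).astype(int))
y0=ys-.06; print('side0')
for x in(-.03,-.034,-.038,-.042): print(int(x*1000),prof('side0',[x],y0,-.02,lambda i:i.mean(2))[0].astype(int))
```

```text
[44 46 48 50 52 54 56 58 60 62 64 66 68 70 72 74 76]
s3
-26 [ 96 120 128 114  92  87  88  86  88  88  89  91  92  91  91  92  91]
-30 [169 195 202 178 134  98  87  87  86  88  90  91  91  90  89  88  89]
-34 [159 178 201 189 146 108  87  84  87  89  91  92  92  91  91  92  92]
-38 [177 206 221 191 134  96  86  84  82  86  90  89  88  88  90  90  89]
-42 [164 194 216 211 176 131  99  91  92  95  98  98  99  99  97  97 100]
bar [  7   6   5   3   5  22  61 104 118  93  61  45  40  35  27  16   6]
s4
-26 [ 89  87  87  99 136 194 232 208 147 101  88  89  89  89  90  90  90]
-30 [127 101  92 106 122 142 169 178 156 123 100  89  88  88  89  92  92]
-34 [116 102 120 149 162 175 191 196 181 144 114  96  88  88  90  90  90]
-38 [139 136 151 160 159 168 182 172 140 112  93  88  88  86  86  88  89]
-42 [181 183 180 186 189 182 159 134 123 127 128 111  99  99  97  97 100]
bar [  7   7   5   3   5  21  60 104 116  91  58  41  35  30  23  14   6]
s5
-26 [110  88  86 104 137 180 205 186 142 103  86  86  88  87  89  90  90]
-30 [137 125 137 150 155 172 199 199 164 134 124 121 110  96  89  89  88]
-3
[... 772 characters left out ...]
 15 18 25 42 61 71 73 71 78]
-30 [ 20  16  14  12  12  13  12   9  13  21  39  77 101 118 123 131 136]
-34 [125 100  74  50  32  23  15   2  -3   8  45  94 130 130 132 145 149]
-38 [141 140 145 146 145 146 134  91  41  25  34  57  66  72  96 127 143]
-42 [150 144 163 182 191 205 197 155 131 151 154 129 121 144 155 162 157]
bar [ 13  17  18  17  33  78 109  85  35   5   1   6   8   9   9   9   9]
side0
-30 [100 110 134 148 149 148 163 172 159 142 138 131 124 122 132 153 157]
-34 [165 157 150 158 171 193 225 233 208 183 175 173 167 164 162 163 157]
-38 [157 148 152 158 151 152 182 200 192 180 177 172 167 162 161 160 148]
-42 [183 157 149 167 172 189 213 207 194 189 188 186 188 183 170 168 159]
```

Run:
```python
from h import *
a=R.from_euler('z',.211); T=lambda X:a.apply(X)+[.6107,-.0765,.045]
c=load('w2'); g=c['img'].astype(np.float32).mean(2)
ys=np.arange(-14,9,1)/1000; print((ys*1000).astype(int))
for x in np.arange(-.05,-.029,.002):
    uv=proj(c,T(np.c_[0*ys+x,ys,0*ys-.02])).astype(np.float32)
    print(round(x*1000),cv2.remap(g,uv[:,:1].copy(),uv[:,1:].copy(),cv2.INTER_LINEAR)[:,0].astype(int),uv[14].astype(int))
for n in('side0','s6'):
  c=load(n); i=c['img'].astype(np.float32); i=i[...,0]-i[...,1]
```

```text
[-14 -13 -12 -11 -10  -9  -8  -7  -6  -5  -4  -3  -2  -1   0   1   2   3
   4   5   6   7   8]
-50 [252 252 252 252 252 252 252 252 252 252 252 252 252 253 254 231 144 252
 254 199  51  11  23] [253 222]
-48 [252 252 252 252 253 248 225 240 253 252 252 252 252 253 254 228 170 255
 254 199  51  11  22] [256 222]
-46 [253 252 252 252 253 244 194 222 254 253 252 250 248 244 248 231 175 255
 254 199  51  10  22] [258 222]
-44 [252 252 252 252 254 247 149 168 252 253 252 250 252 250 233 194  79 253
 254 201  52  10  22] [261 222]
-42 [252 252 252 252 254 246 147 166 252 253 252 250 252 250 234 198  89 146
 160 149  57  12  22] [263 222]
-40 [253 253 253 253 254 243 195 217 254 253 252 250 252 249 232 193  76 142
 216 178  58  11  22] [265 222]
-38 [230 220 203 209 212 215 218 220 215 217 228 245 255 250 228 245 251 150
 158 105  31  14  22] [268 222]
-36 [ 92  92  93  93  92  92  92  92  91  91  91  92 120 171 162 161 149 105
 107  70  24  16  23] [270 222]
-34 [105 105 105 105 105 105 105 105 105 105 103  96  77  65  65  71  76  79
  92  64  25  17  23] [272 222]
-32 [106 106 106 106 106 106 106 106 106 106 104  95  77  68  68  68  67  68
  68  47  22  18  24] [275 222]
-30 [85 85 84 83 84 84 83 83 83 85 82 75 70 69 69 69 69 69 69 49 23 17 22] [277 222]
```

Lever is home and flush with the grip plate. Combining pointer and mark readings leaves about 0.7 mm to go, so I'm trimming that.

```bash
python3 -m inch '[[[0,0,0],[0.0025,-0.001,-0.003],1],[[0,0,0],[0,0,0],1],[[0,0,0],[0,0,0],1],[[0,0,0],[0,0,0],1],[[0,0,0],[0,0,0],1],[[0,0,0],[0,0,0],1]]'
python3 loc.py .6107 -.0765 .211
python3 -c "
from h import *
snap('wrist','w7')"
python3 m.py w7
```

```text
clock: 8.58
eef_pos: [0.594, -0.0021, 0.0761]
tool_rot: [0.629, 0.778, 0.001, 0.001]
ft_force: [3.7, -2.8, 0.2]
grip_width: 0.0234
grasp_force: 63.4
8.58 [ 0.594  -0.0021  0.0761] w 0.0234 gf 63.4073343873024 F [ 3.1 -3.5  0.2] yaw 0.2112
leg-frame mm [-0.8 76.2 31.1]
w7 edges y: [(np.float64(51.8), -11.5), (np.float64(56.0), -46.6), (np.float64(58.5), 11.0), (np.float64(61.5), -4.8), (np.float64(93.2), 26.6), (np.float64(115.0), -24.3), (np.float64(119.5), 3.2), (np.float64(123.0), 22.8)]
```

```bash
python3 -c "
from workcell import workorder
print(workorder.job_done())"
```

```text
the job is handed in; nothing more can be done
None
```

I pulled the leg out about 61 mm, which puts the pointer at the red mark to within about 1 mm by camera. I held it there about a second with the lever open, then squeezed the lever home and handed the job in at 8.6 s with the gripper still pinching lever and plate at about 63 N. After squeezing, I trimmed the leg about 1 mm further out.

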